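Nest the storage vessels, close the double-lidded jar and lift off its outer lid alone

TASK

Tidy the pine shelf: stand the steel cup upright in the blue bowl, then the green glass jar in the steel cup, leaving the bowl where it is and setting everything down gently. Then carry the jar's double lid over by the red post, both lids nested together, close the jar with it and let go of the post; now take the brass outer lid by its black collar and lift it alone about 10 cm straight up, so that the white inner lid stays undisturbed on the jar. Finish still holding the outer lid level up there, and leave the other things on the shelf alone.

Things in the scene. Friction and masses are not known exactly. Their poses are not given: they have to be found in the camera images.
- bowl: Blue ceramic bowl, about 0.55 kg, loose; 150 mm across the rim, 42 mm high, inner floor flat over some 75 mm across and 6 mm above the origin. Origin: centre of the underside, z up.
- cup: Plain straight steel cup without a handle, about 130 g: 63 mm outside diameter, 60 mm high, wall 2.5 mm (58 mm mouth), inner floor 4 mm above the origin. Origin: centre of the underside, z up.
- jar: Plain straight green glass jar, open, about 200 g: 46 mm outside diameter, 95 mm high, wall 3 mm (40 mm mouth). Origin: centre of the underside, z up. Standing in the cup it rises 39 mm above the cup's rim.
- jar_seat (a point): Point on the jar's axis 87 mm above its underside (8 mm below the rim): the inner lid's origin lies here when that lid is seated.
- inner_lid: Jar's inner lid, 90 g: white plug 33 mm across, 8 mm deep, bevelled foot; white flange 56 mm across from 8 to 13 mm; straight red post 16 mm across from 13 to 68 mm. Origin: centre of the plug's underside, z up along the post. Plug drops loosely into the jar (3 mm play all round), flange rests on the rim. Starts standing on the shelf on its plug, under the outer lid.
- outer_lid: Outer lid, 100 g, loose over the inner: brass cap 68 mm across, skirt from 0 to 14 mm, plate 10 to 14, black collar (tube, 36 mm outside) 14 to 39; the post passes its 24 mm bore freely. Origin: on the axis at the skirt's lower edge, z up; nested, 3 mm above the inner lid's origin (3 mm side play), with 26 mm of post out of the collar. Lifting by the post carries both, by the collar this one alone.
- infuser: Bystander: steel tea infuser cup, 46 mm across, 37 mm high, with a thin handle reaching 78 mm from its axis along its x axis. Origin: centre of the underside.
- spatula: Bystander: wooden spatula, 260 mm long, lying flat along its own x axis. Origin near its middle on the underside.
- mug: Bystander: white mug, 80 mm across, 85 mm high, handle at its own +y. Origin: centre of the underside.
- spice_jar: Bystander: closed amber spice jar with a red cap, 44 mm across, 85 mm high. Origin: centre of the underside.
- fish_can: Bystander: flat metal can, 84 mm across, 40 mm high. Origin: centre of the underside.
Mind the look-alikes: they are no part of the job. Of the things that look like the bowl, the middle-sized one is meant. There is more than one size of the jar; the job needs the larger.

How it is judged:
On the way, in this order (a step that is already met when the one before it is completed fails the run):
1. the steel cup stands upright on the floor of the blue bowl, let go (z of cup in the frame of bowl between 0.002 and 0.012 m and horizontal distance between cup and bowl below 0.025 m and angle between each of cup, bowl's own z axis and vertical below 0.1 rad and contact force between the fingers and cup below 0.1 N), for 0.2 s.
2. the glass jar stands in the steel cup, in the bowl, let go (z of cup in the frame of bowl between 0.002 and 0.012 m and horizontal distance between cup and bowl below 0.025 m and angle between each of cup, bowl's own z axis and vertical below 0.1 rad and z of jar in the frame of cup between 0 and 0.01 m and horizontal distance between jar and cup below 0.01 m and angle between jar's own z axis and vertical below 0.12 rad and contact force between the fingers and jar below 0.1 N), for 0.2 s.
3. both lids, still nested, close the jar, and the red post is let go (z of cup in the frame of bowl between 0.002 and 0.012 m and horizontal distance between cup and bowl below 0.025 m and angle between each of cup, bowl's own z axis and vertical below 0.1 rad and z of jar in the frame of cup between 0 and 0.01 m and horizontal distance between jar and cup below 0.01 m and angle between jar's own z axis and vertical below 0.12 rad and z of inner_lid in the frame of jar between 0.082 and 0.0905 m and distance between inner_lid and jar_seat below 0.007 m and angle between the z axis of inner_lid and the z axis of jar, either way round below 0.08 rad and z of outer_lid in the frame of inner_lid between -0.001 and 0.007 m and distance between outer_lid and inner_lid below 0.008 m and contact force between the fingers and inner_lid below 0.1 N), for 0.2 s.
At the end, for the whole second after the job is handed in: Untouched: cup upright on the bowl's floor (25 mm of centre), jar on the cup's floor, inner lid seated in the jar (7 mm, 0.08 rad). Outer lid gripped, at rest, level within 0.25 rad, 70 to 160 mm above the inner lid and within 50 mm of straight above it, touching it no more (all of step 2 and z of inner_lid in the frame of jar between 0.082 and 0.0905 m and distance between inner_lid and jar_seat below 0.007 m and angle between the z axis of inner_lid and the z axis of jar, either way round below 0.08 rad and z of outer_lid in the frame of inner_lid between 0.07 and 0.16 m and horizontal distance between outer_lid and inner_lid below 0.05 m and angle between outer_lid's own z axis and vertical below 0.25 rad and contact force between the fingers and outer_lid above 0.5 N and contact force between outer_lid and inner_lid below 0.05 N and linear speed of outer_lid below 0.05 m/s and contact force between the fingers and inner_lid below 0.1 N and contact force between the fingers and cup below 0.1 N and linear speed of each of inner_lid, jar below 0.03 m/s); the arm keeps its last pose, push and grip.
It fails at once if the outer lid is taken off the inner lid while the inner lid is not seated on the jar (distance between outer_lid and inner_lid above 0.025 m and (distance between inner_lid and jar_seat above 0.008 m or angle between the z axis of inner_lid and the z axis of jar, either way round above 0.12 rad)).
It fails at once if the bowl is pushed more than 40 mm from its place (distance of bowl from where it was at the start of the episode above 0.04 m).
It fails at once if cup and bowl, jar and cup, or lid and jar are knocked or pressed together hard (over 45 N) (contact force between cup and bowl above 45 N or contact force between jar and cup above 45 N or contact force between inner_lid and jar above 45 N).
It fails at once if the tea infuser, spatula, mug, spice jar or flat can is moved more than 30 mm (distance of any of infuser, spatula, mug, spice_jar, fish_can from where it was at the start of the episode above 0.03 m).
It also fails if it takes over 72 s, if anything falls off the work surface, if the arm or the gripper's body presses on something with over 40 N, if the wrist force passes 120 N, or if a joint passes its speed limit or range.

ROBOT

A 6-joint arm with a two-finger parallel gripper is mounted at the origin on the work surface. World frame = base frame: x ahead of the robot, y to its left, z up, the work surface at z = 0. Lengths are in m, angles in rad, forces in N, time in s.
With the tool pointing down it reaches from about 0.425 to 1.125 m from the base axis. Payload 14.9 kg.
Tool frame: the origin (TCP) lies at the very end of the fingers, on their centre line; the grasp point (between the pads) lies 19 mm behind it; z points along the fingers, y is the line along which they close (so a half turn about z gives the same grasp; the last joint's range is limited). The gripper opens to 91 mm and grips with 3 to 60 N. Pads are 32 mm wide; open, the fingers measure 118 mm over their backs; the gripper's body (76 mm by 178 mm) begins 60 mm behind the grasp point.
Start: joints at [1.208, 0.379, 1.734, -0, 1.028, -0.033], TCP at [0.227, 0.662, 0.214] pointing down, gripper open.
Joint ranges: [-2.77, 2.77], [-0.74, 2.19], [0, 2.66], [-1.06, 4.2], [0.31, 2.87], [-3.08, 3.08]. Speed limits (rad/s): [1.89, 1.89, 2.39, 3.14, 3.14, 3.14].

INTERFACE

Orientations are given as a unit quaternion [w, x, y, z].
In Python, from plant import arm, viewer, finder gives the robot as it stands. Calls block until the motion is done:
- arm.goto(position, orientation): joint-space move of the TCP to a pose.
- arm.move_l(position, vel=0.15, rot=None): straight line of the TCP; rot=None keeps the orientation; vel is the mean speed in m/s.
- arm.goto_joints(angles): joint-space move.
- arm.grip(opening): finger opening in m; the grip force is fixed at half the most; returns when the fingers have stopped.
- arm.hold(seconds).
- arm.ik(position, orientation): joint angles nearest the present ones, or None.
- arm.read_state(): the state.
- viewer.get_image(name): name is "side" or "top"; returns the picture (384x512x3 uint8, red, green, blue); there is no depth.
- viewer.camera_params(name): a dict with "fovy" (degrees; the focal length in pixels is half the picture's height over the tangent of half this angle, whatever the lens; pixels are square), "cx", "cy" (the principal point, pixels), "distortion" ([k1, k2, p1, p2, k3] as OpenCV has them; the pictures are not rectified), "R" (3x3) and "t" (3): a world point X has camera coordinates R X + t. Camera axes: x right, y down, z forward; pixel columns grow to the right and rows downward; lengths in m; the calibration is good to about 2 mm. A picture is of the moment at which its call begins. camera_params takes no time and is no camera call.
A pose or a line that the arm cannot do raises arm.MotionError and nothing moves.
- arm.sign_off(): hands the job in; it is judged then, once.
Trained networks look in the newest picture that a camera, given by its name, has taken for a name from the list of things; names that differ only in an ending like _2 or _b are one class to them, and where a whole thing is asked for, a point or a joint stands for the part that bears it (a point fixed in the world has none). Each returns a list of dicts, best first, with "p" (0 to 1); they miss things now and then, are a little off and sometimes report something else, mostly with a low value. They report only what shows in the picture. A call takes as long as a camera call. They do not tell look-alikes from the thing itself.
- finder.cut_out(camera, target): "pixels" (384x512 bool, what is visible of it) and "rect" ([left, top, right, bottom] in pixels, round what is visible of it).
The state is a dict: "clock": time; "joint_pos": joint angles; "qvel": joint speeds; "joint_torque": joint torques, N m; "position": TCP position; "eef_rot": TCP orientation; "contact_force": force on the tool from outside, world axes, zero at the start; "ft_torque": the same for the moment, N m; "width": finger opening in m; "grasp_force": force on a finger pad.
Only numpy, scipy, OpenCV 4.12 (cv2) and the standard library are available. Lean on these libraries where they do the work, as an engineer would, in place of code of your own. Each camera call takes 0.05 s, during which the arm holds its last target. There are 200 camera calls.

## Working session

There is one attempt and no reset: what is moved stays moved. The work goes in short steps, each a Python script; the robot and the scene stay as the last script left them, time stands still between calls to the robot, and variables do not carry over. Pictures are saved under pics/ and viewed, at most 10 in all, crops included, and the job is handed in when it is done.

```bash
mkdir -p pics; ls
cat > h.py <<'E'
import numpy as np, cv2
from plant import arm, viewer, finder
def K(n):
    p=viewer.camera_params(n); f=192/np.tan(np.radians(p["fovy"])/2)
    return np.array([[f,0,p["cx"]],[0,f,p["cy"]],[0,0,1]]),np.array(p["distortion"],float),np.array(p["R"]),np.array(p["t"])
def ray(n,uv):
    k,d,R,t=K(n); q=cv2.undistortPoints(np.array([[uv]],float),k,d)[0,0]
    v=R.T@np.array([q[0],q[1],1]); return -R.T@t, v/np.linalg.norm(v)
def at_z(n,uv,z):
    o,v=ray(n,uv); return o+v*(z-o[2])/v[2]
def proj(n,X):
    k,d,R,t=K(n); return cv2.projectPoints(np.array(X,float).reshape(-1,1,3),cv2.Rodrigues(R)[0],t,k,d)[0][:,0]
def tri(uv1,uv2,n1="top",n2="side"):
    o1,a=ray(n1,uv1);o2,b=ray(n2,uv2)
    s=np.linalg.lstsq(np.c_[a,-b],o2-o1,rcond=None)[0]
    p,q=o1+a*s[0],o2+b*s[1]; return (p+q)/2,np.linalg.norm(p-q)
def snap(n,f=None):
    im=viewer.get_image(n)
    if f: cv2.imwrite(f"pics/{f}.png",im[:,:,::-1])
    return im
E
python3 - <<'E'
from h import *
a=snap("top");b=snap("side")
for n,i in(("top",a),("side",b)):
    cv2.imwrite(f"pics/{n}0.png",cv2.resize(i,(800,600),interpolation=cv2.INTER_CUBIC)[:,:,::-1])
    k,d,R,t=K(n);print(n,k[0,0],(-R.T@t).round(3),R[2].round(2))
    for x in"bowl cup jar inner_lid outer_lid infuser spatula mug spice_jar fish_can".split():
        for r in finder.cut_out(n,x):
            v,u=np.nonzero(r["pixels"]);print(n,x,round(r["p"],2),np.array(r["rect"]).round().astype(int).tolist(),u.size)
E
```

```text
pics
top 398.12996279462635 [ 0.393 -0.032  1.317] [ 0.08  0.01 -1.  ]
top bowl 0.97 [118, 182, 161, 228] 1591
top bowl 0.96 [180, 234, 217, 271] 998
top bowl 0.9 [105, 252, 164, 312] 2950
top cup 0.75 [332, 195, 360, 214] 384
top jar 0.49 [209, 180, 221, 190] 94
top outer_lid 0.84 [279, 138, 300, 158] 316
top infuser 0.74 [238, 205, 258, 230] 180
top spatula 0.92 [208, 100, 284, 122] 667
top mug 0.6 [126, 120, 158, 158] 697
top spice_jar 0.5 [333, 113, 345, 129] 221
top fish_can 0.93 [355, 122, 383, 150] 554
side 372.07573533257533 [ 0.214 -0.905  0.624] [ 0.29  0.82 -0.49]
side bowl 0.92 [99, 160, 158, 187] 1447
side bowl 0.7 [149, 186, 184, 212] 647
side bowl 0.62 [181, 154, 222, 176] 685
side bowl 0.24 [349, 268, 387, 307] 1184
side cup 0.7 [251, 265, 275, 298] 941
side jar 0.77 [225, 181, 237, 204] 219
side jar 0.75 [245, 162, 260, 197] 390
side inner_lid 0.43 [296, 213, 304, 220] 38
side outer_lid 0.69 [289, 219, 313, 242] 357
side infuser 0.79 [193, 209, 223, 226] 238
side infuser 0.15 [348, 231, 366, 263] 595
side spatula 0.79 [295, 179, 347, 221] 500
side mug 0.65 [237, 139, 265, 169] 547
side spice_jar 0.6 [349, 231, 366, 262] 574
side fish_can 0.91 [350, 266, 388, 310] 1155
side fish_can 0.21 [238, 138, 267, 170] 538
```

View pics/top0.png

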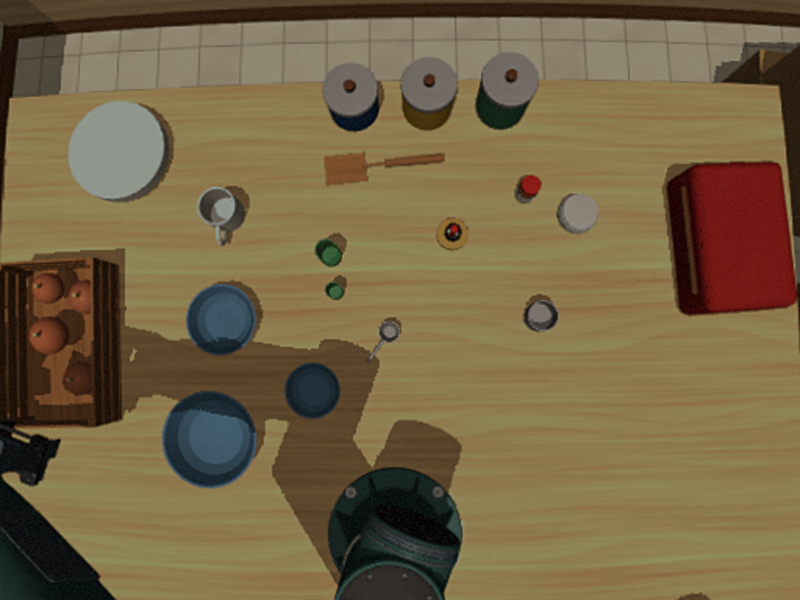

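View pics/side0.png

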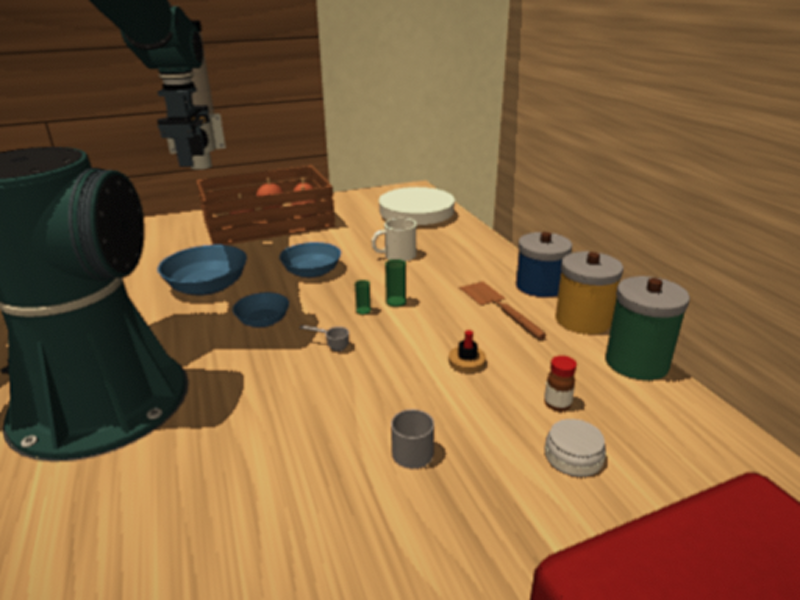

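Candidates (512x384 top-view pixels):
- **Bowls:** (140,205) is 43 px wide, (198,252) 37 px and (134,282) 59 px. The middle one is the 43 px bowl at (140,205).
- **Jars:** the green ones are at (211,161) and (214,186). The larger is at (211,161), and it is also the taller one in the side view at (252,180).
- **Cup and lids:** the cup is at (346,202), and the double lid with its red post is at (290,149).

Next I'll fit the models to both views and confirm with a crop.

```bash
cat >> h.py <<'E'
from scipy.optimize import minimize
S=8
M={"bowl":[(0,.045,.042,.075)],"cup":[(0,.0315,.06,.0315)],"jar":[(0,.023,.095,.023)],
 "lids":[(.003,.034,.017,.034),(.017,.018,.042,.018),(.013,.008,.068,.008)],"outer":[(0,.034,.014,.034),(.014,.018,.039,.018)]}
def render(n,m,p,box):
    l,t,r,b=box; im=np.zeros(((b-t)*S,(r-l)*S),np.uint8); a=np.linspace(0,2*np.pi,40)
    for z0,r0,z1,r1 in M[m]:
        X=np.concatenate([np.c_[p[0]+rr*np.cos(a),p[1]+rr*np.sin(a),0*a+p[2]+z] for z,rr in((z0,r0),(z1,r1))])
        q=((proj(n,X)+.5-[l,t])*S*16).round().astype(np.int32)
        cv2.fillConvexPoly(im,cv2.convexHull(q),1,shift=4)
    return im
def fit(m,masks,p0,box=14):
    T={}
    for n,k in masks.items():
        v,u=np.nonzero(k); b=(u.min()-box,v.min()-box,u.max()+box,v.max()+box)
        c=k.astype(np.uint8)[max(b[1],0):b[3],max(b[0],0):b[2]]; b=(max(b[0],0),max(b[1],0),max(b[0],0)+c.shape[1],max(b[1],0)+c.shape[0])
        T[n]=(b,cv2.resize(c,None,fx=S,fy=S,interpolation=cv2.INTER_NEAREST))
    def cost(p,only=None):
        c=0
        for n,(b,k) in T.items():
            if only and n!=only: continue
            r=render(n,m,p,b); c+=1-(r&k).sum()/max((r|k).sum(),1)
        return c
    best=minimize(cost,p0,method="Nelder-Mead",options=dict(initial_simplex=np.array(p0)+.012*np.r_[np.zeros((1,3)),np.eye(3)],xatol=1e-4,fatol=1e-5))
    return best.x,[round(1-cost(best.x,n),3) for n in T]
def pick(n,name,uv,):
    c=[r for r in finder.cut_out(n,name) if np.hypot(*((np.array(r["rect"][:2])+r["rect"][2:])/2-uv))<14]
    return np.array(c[0]["pixels"],bool) if c else None
def green(im,uv,rad=22):
    h=cv2.cvtColor(im,cv2.COLOR_RGB2HSV); k=(h[...,0]>45)&(h[...,0]<85)&(h[...,1]>90)
    _,L=cv2.connectedComponents(k.astype(np.uint8)); l=L[int(uv[1])-3:int(uv[1])+4,int(uv[0])-3:int(uv[0])+4]; i=np.bincount(l[l>0]).argmax(); return L==i
E
python3 - <<'E'
from h import *
a=snap("top");b=snap("side")
mk={"bowl":{"top":pick("top","bowl",(140,205)),"side":pick("side","bowl",(201,165))},
"cup":{"top":pick("top","cup",(346,204)),"side":pick("side","cup",(263,281))},
"jar":{"top":green(a,(211,161)),"side":green(b,(253,180))}}
lt=pick("top","outer_lid",(290,148)); ls=pick("side","outer_lid",(301,230)); li=pick("side","inner_lid",(300,216))
lt=cv2.morphologyEx(lt.astype(np.uint8),cv2.MORPH_CLOSE,np.ones((9,9)))>0
if li is not None: ls=ls|li
mk["lids"]={"top":lt,"side":ls}
va,vb=a.copy(),b.copy()
for m,d in mk.items():
    c={}
    for n in d: 
        v,u=np.nonzero(d[n]); c[n]=((u.min()+u.max())/2,(v.min()+v.max())/2); print(m,n,u.min(),v.min(),u.max(),v.max(),end=' | ')
    p0,g=tri(c["top"],c["side"]); x,i=fit(m,d,np.r_[p0[:2],0]);
    print(m,"tri",p0.round(3),round(g,4),"fit",x.round(4),"iou",i, "r",np.hypot(*x[:2]).round(3))
    for n,im in(("top",va),("side",vb)):
        t=np.linspace(0,6.3,50)
        for z0,r0,z1,r1 in M[m]:
            for z,r in((z0,r0),(z1,r1)):
                for q in proj(n,np.c_[x[0]+r*np.cos(t),x[1]+r*np.sin(t),0*t+x[2]+z]).round().astype(int): im[q[1],q[0]]=(255,0,255)
for n,uv in(("jar_2",(214,186)),):
    k=green(a,uv);k2=green(b,(231,192)); print(n,k.sum(),mk["jar"]["top"].sum(),k2.sum(),mk["jar"]["side"].sum())
A=cv2.resize(va[110:320,100:370],(800,300*800//386)[:1]+(600,),interpolation=cv2.INTER_NEAREST)
A=cv2.resize(np.hstack([va[110:320,100:370],vb[130:310,180:320][:180].copy() if 0 else cv2.copyMakeBorder(vb[130:310,175:320],0,30,0,0,0)]),None,fx=1.9,fy=1.9*1.0,interpolation=cv2.INTER_NEAREST)
cv2.imwrite("pics/crop1.png",A[:,:,::-1]); s=arm.read_state();print(s["clock"],s["eef_rot"],s["width"])
E
```

```text
bowl top 119 182 162 227 | bowl side 178 155 217 177 | bowl tri [0.45  0.36  0.026] 0.0028 fit [0.4512 0.3537 0.0012] iou [np.float64(0.965), np.float64(0.929)] r 0.573
cup top 335 192 357 212 | cup side 250 263 277 300 | cup tri [ 0.451 -0.311  0.031] 0.0035 fit [ 0.4504 -0.3092  0.0013] iou [np.float64(0.923), np.float64(0.94)] r 0.546
jar top 202 153 217 169 | jar side 248 166 259 195 | jar tri [0.588 0.129 0.05 ] 0.0006 fit [ 5.88e-01  1.29e-01 -1.00e-04] iou [np.float64(0.823), np.float64(0.754)] r 0.602
lids top 279 139 299 159 | lids side 287 212 311 238 | lids tri [ 0.629 -0.13   0.026] 0.0001 fit [ 0.6286 -0.1312  0.0022] iou [np.float64(0.911), np.float64(0.919)] r 0.642
jar_2 88 200 151 318
1.55 [-1.02133533e-05  1.64141916e-01  9.86436734e-01 -1.82554181e-05] 0.09099715221698305
```

View pics/crop1.png

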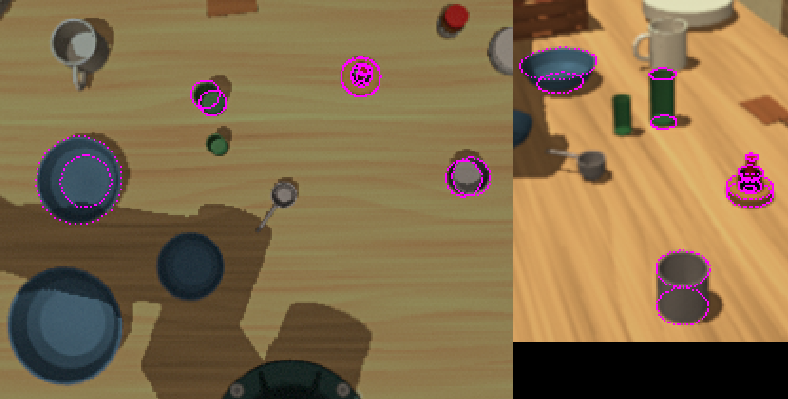

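The overlays match in both views: bowl (142,205) is the middle-sized one, jar (209,161) is the taller green one, and everything stands at z≈0. Cup first.

```bash
cat >> h.py <<'E'
def Q(th):
    a=np.arctan2(np.cos(th),-np.sin(th))/2; return [0,float(np.cos(a)),float(np.sin(a)),0]
def goto(x,y,z,th):
    c=[]
    now=np.array(arm.read_state()["joint_pos"])
    for t in(th,th+np.pi,th-np.pi):
        for q in(Q(t),[-v for v in Q(t)]):
            j=arm.ik([x,y,z],q)
            if j is not None: c.append((abs(np.array(j)-now).max()+.3*abs(j[5]),t,q))
    q=min(c,key=lambda k:k[0])[2]; arm.goto([x,y,z],q)
def lz(z,vel=.15):
    p=arm.read_state()["position"]; arm.move_l([XY[0],XY[1],z] if XY is not None else [p[0],p[1],z],vel)
XY=None
def lower(x,y,z0,z1,df=2.5,step=.001):
    f0=arm.read_state()["contact_force"][2]; z=z0
    while z>z1:
        z-=step; arm.move_l([x,y,z],.03); f=arm.read_state()["contact_force"][2]-f0
        if f>df: break
    print("lower end z",round(z,4),"df",round(f,2))
def st(s=""):
    r=arm.read_state(); print(s,"t",round(r["clock"],2),"p",np.round(r["position"],4),"w",round(r["width"],4),"g",round(r["grasp_force"],1),"f",np.round(r["contact_force"],1),"j",np.round(r["joint_pos"],2))
E
python3 - <<'E'
from h import *
x,y=.4504,-.3092; th=np.arctan2(y,x)
goto(x,y,.15,th); st("above")
arm.move_l([x,y,.030],.2); arm.grip(0); st("grip")
arm.move_l([x,y,.2],.25); st("lift")
x,y=.4512,.3537
goto(x,y,.2,np.arctan2(y,x)); arm.move_l([x,y,.045],.2)
lower(x,y,.045,.0355); st("low"); arm.grip(.08); st("open")
arm.move_l([x,y,.2],.25); st()
E
```

```text
above t 5.03 p [ 0.4507 -0.3089  0.15  ] w 0.0912 g 0.0 f [0.9 0.1 0.4] j [-0.64  0.23  2.08  0.    0.84 -0.04]
grip t 6.33 p [ 0.4506 -0.3094  0.0305] w 0.0623 g 30.0 f [-1.6  0.8  8.1] j [-0.64  0.44  2.09  0.    0.61 -0.04]
lift t 7.17 p [ 0.4497 -0.3087  0.1987] w 0.0624 g 30.0 f [-0.4  0.8 -1.5] j [-0.64  0.16  2.05  0.    0.93 -0.04]
lower end z 0.036 df 10.89
low t 12.7 p [0.4513 0.3538 0.0365] w 0.0625 g 30.0 f [-3.9 -1.5  9.8] j [ 0.62  0.46  2.04 -0.    0.65 -0.04]
open t 13.18 p [0.4512 0.3537 0.036 ] w 0.0799 g 0.0 f [-0.4 -0.8 -0.3] j [ 0.62  0.46  2.04 -0.    0.64 -0.04]
 t 13.98 p [0.4506 0.3532 0.1988] w 0.0803 g 0.0 f [-0.3 -0.1 -0.7] j [ 0.62  0.2   2.    0.    0.94 -0.04]
```

Run:
```python
from h import *
x,y=.588,.129; th=np.arctan2(y,x)
arm.grip(.066)
goto(x,y,.18,th+np.pi/2); 
a=snap("top","top2");b=snap("side","side2")
cv2.imwrite("pics/c2.png",np.hstack([cv2.resize(a[140:280,80:220],(400,400)),cv2.resize(b[110:250,150:290],(400,400))])[:,:,::-1])
arm.move_l([x,y,.04],.2); arm.grip(0); st("sq1"); arm.grip(.066)
goto(x,y,.062,th); st("rot"); arm.grip(0); st("sq2")
arm.move_l([x,y,.22],.25); st("lift")
for n,uv in(("top",(140,205)),("side",(201,160))):
    for m in("cup","bowl"):
        for r in finder.cut_out(n,m): print(n,m,round(r["p"],2),np.round(r["rect"]))
```

```text
sq1 t 17.22 p [0.5885 0.1291 0.0408] w 0.045 g 30.0 f [-2.3 -0.6  7. ] j [ 0.18  0.48  1.98 -0.    0.68  1.53]
rot t 19.13 p [0.588 0.129 0.062] w 0.0661 g 0.0 f [-0.3 -0.1  0.7] j [ 0.18  0.45  1.98 -0.    0.71 -0.04]
sq2 t 19.57 p [0.5879 0.129  0.0619] w 0.0461 g 29.9 f [ 0.3  0.6 -1.2] j [ 0.18  0.45  1.98 -0.    0.71 -0.04]
lift t 20.36 p [0.5872 0.1288 0.2186] w 0.0458 g 29.9 f [ 0.4 -0.5 -2.5] j [ 0.18  0.22  1.94 -0.    0.99 -0.04]
top cup 0.66 [128. 196. 154. 215.]
top cup 0.52 [279. 140. 300. 159.]
top cup 0.41 [235. 206. 258. 232.]
top bowl 0.91 [121. 182. 154. 230.]
top bowl 0.8 [105. 252. 140. 312.]
top bowl 0.45 [243. 207. 255. 220.]
side cup 0.5 [192. 155. 207. 172.]
side bowl 0.98 [ 99. 161. 159. 188.]
side bowl 0.95 [179. 154. 219. 177.]
side bowl 0.74 [349. 266. 389. 306.]
side bowl 0.61 [149. 187. 183. 214.]
```

View pics/c2.png

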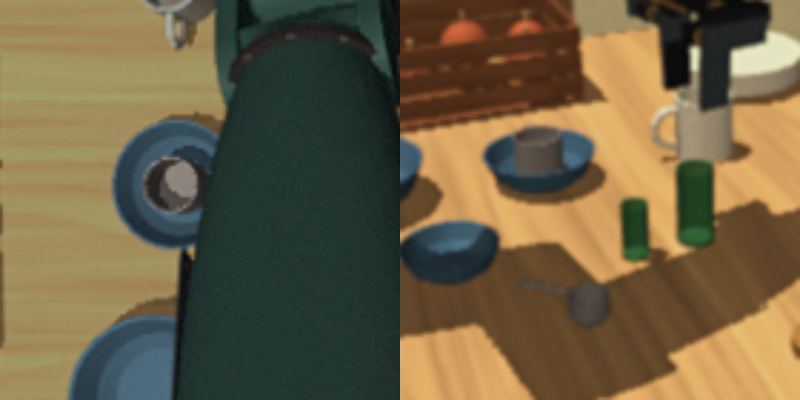

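Cup stands upright in the middle of the middle bowl (mouth at about top pixel (141,205)); next, the jar goes into it.

Run:
```python
from h import *
x,y=.4512,.3537
print(proj("top",[[x,y,.066]]))
im=cv2.imread("pics/top2.png"); g=cv2.cvtColor(im,cv2.COLOR_BGR2HSV)
k=(g[...,1]<75); k[:190]=0;k[222:]=0;k[:,:126]=0;k[:,158:]=0
n,L,s,c=cv2.connectedComponentsWithStats(k.astype(np.uint8)); i=1+s[1:,4].argmax(); print(s[i],c[i])
goto(x,y,.22,np.arctan2(y,x)); arm.move_l([x,y,.134],.2); st("above")
lower(x,y,.134,.080,step=.003); lower(x,y,.080,.0705); st("low")
```

```text
[[138.63896655 203.90405478]]
[129 194  24  21 395] [140.76962025 204.41772152]
above t 22.17 p [0.452  0.3535 0.1346] w 0.0459 g 29.9 f [ 0.4 -0.3 -2.3] j [ 0.62  0.29  2.03 -0.    0.82 -0.04]
lower end z 0.08 df 1.21
lower end z 0.071 df 13.46
low t 28.92 p [0.4513 0.3537 0.0717] w 0.0461 g 30.0 f [-3.8 -2.9 12.4] j [ 0.62  0.4   2.04 -0.    0.71 -0.04]
```

Run:
```python
from h import *
arm.grip(.066); x,y=.4512,.3537; arm.move_l([x,y,.2],.25)
x,y=.6286,-.1312; th=np.arctan2(y,x)
goto(x,y,.12,th+np.pi/2); arm.grip(.05)
a=snap("top");b=snap("side")
cv2.imwrite("pics/c3.png",np.hstack([cv2.resize(a[140:280,80:220],(400,400)),cv2.resize(b[110:250,150:290],(400,400))])[:,:,::-1])
print(proj("top",[[.4512,.3537,.105]]),proj("side",[[.4512,.3537,.105]]))
arm.move_l([x,y,.045],.15); arm.grip(0); st("sq1"); arm.grip(.05)
goto(x,y,.045,th); arm.hold(.2); st("rot"); arm.grip(0); st("sq2")
```

```text
[[134.84471361 203.34748067]] [[196.82095272 147.07570225]]
sq1 t 33.82 p [ 0.6287 -0.1312  0.0451] w 0.015 g 29.9 f [0.5 0.9 1.8] j [-0.24  0.52  1.9   0.    0.72  1.53]
rot t 36.11 p [ 0.6286 -0.1312  0.045 ] w 0.05 g 0.0 f [-0.2 -1.3  0.6] j [-0.24  0.52  1.9  -0.    0.72 -0.04]
sq2 t 36.74 p [ 0.6286 -0.1312  0.0449] w 0.0153 g 30.0 f [ 0.4 -0.4 -0.8] j [-0.24  0.52  1.9  -0.    0.72 -0.04]
```

View pics/c3.png

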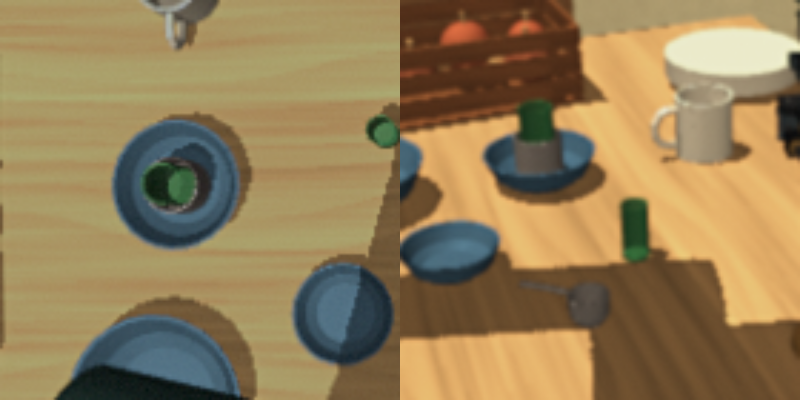

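Jar stands upright in the cup ((540,120) in the crop). Carrying the lids over.

Run:
```python
from h import *
x,y=.6286,-.1312
arm.move_l([x,y,.24],.2); st("lift")
x,y=.4512,.3537
goto(x,y,.24,np.arctan2(y,x)); arm.move_l([x,y,.157],.15); arm.hold(.2); st("above")
a=snap("side"); b=snap("top"); cv2.imwrite("pics/c4.png",np.hstack([cv2.resize(b[140:260,80:200],(400,400)),cv2.resize(a[90:190,150:250],(400,400))])[:,:,::-1])
lower(x,y,.157,.1405,df=1.5); st("low")
```

```text
lift t 37.87 p [ 0.6279 -0.131   0.2387] w 0.0151 g 30.0 f [-1.3 -1.  -2.9] j [-0.24  0.26  1.84  0.    1.04 -0.04]
above t 40.64 p [0.4517 0.354  0.158 ] w 0.0152 g 30.0 f [-0.4 -1.1 -2.9] j [ 0.62  0.26  2.02  0.    0.86 -0.04]
lower end z 0.141 df 10.8
low t 44.74 p [0.4517 0.3541 0.1419] w 0.0153 g 30.0 f [-2.1 -1.8  9. ] j [ 0.62  0.28  2.02 -0.    0.83 -0.04]
```

View pics/c4.png

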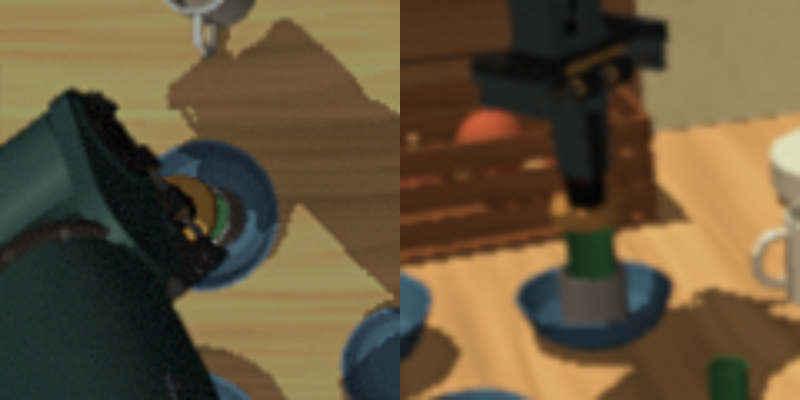

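Run:
```python
from h import *
x,y=.4512,.3537
arm.grip(.056); arm.hold(.4); arm.move_l([x,y,.21],.15); st("up")
a=snap("side"); b=snap("top"); cv2.imwrite("pics/c5.png",np.hstack([cv2.resize(b[140:260,80:200],(400,400)),cv2.resize(a[110:180,160:230],(400,400),interpolation=cv2.INTER_CUBIC)])[:,:,::-1])
print([np.round((p-[160,110])*400/70+[400,0]) for p in proj("side",[[x,y,.165],[x,y,.1],[x,y,.01]])])
```

```text
up t 46.52 p [0.4509 0.3535 0.2094] w 0.0559 g 0.0 f [-1.1  0.2 -0.4] j [ 0.62  0.19  2.   -0.    0.96 -0.04]
[array([602., 122.]), array([611., 219.]), array([623., 346.])]
```

View pics/c5.png

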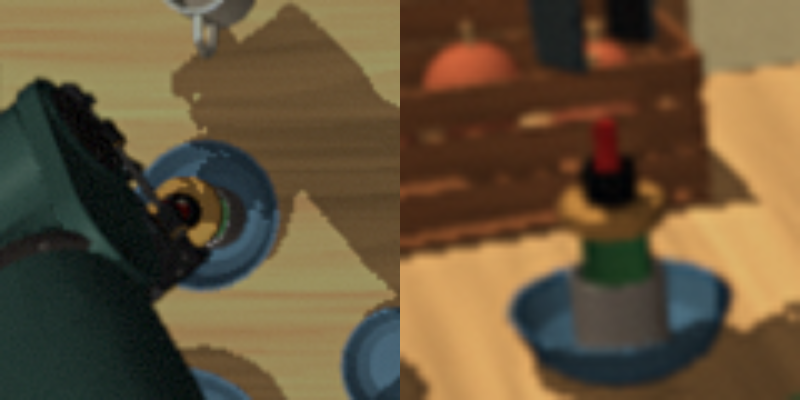

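The lids are nested and level on the jar, with the post top at (605,120) against a predicted (602,122). Now I take the collar.

Run:
```python
from h import *
x,y=.4512,.3537
arm.move_l([x,y,.119],.08); arm.hold(.2); st("down"); arm.grip(0); st("grip")
w=arm.read_state()["width"]
if .033<w<.04:
    arm.move_l([x,y,.17],.04); arm.move_l([x,y,.221],.06); arm.hold(.5); st("lifted")
a=snap("side"); b=snap("top"); cv2.imwrite("pics/c6.png",np.hstack([cv2.resize(b[140:260,80:200],(400,400)),cv2.resize(a[90:180,150:240],(400,400),interpolation=cv2.INTER_CUBIC)])[:,:,::-1])
```

```text
down t 48.1 p [0.4514 0.3538 0.1194] w 0.0561 g 0.0 f [ 0.4 -0.5  0. ] j [ 0.62  0.32  2.03 -0.    0.79 -0.04]
grip t 48.55 p [0.4512 0.3537 0.119 ] w 0.0361 g 30.0 f [-0.3 -0.   1.9] j [ 0.62  0.32  2.03 -0.    0.79 -0.04]
lifted t 51.48 p [0.4512 0.3537 0.221 ] w 0.0361 g 30.0 f [-0.2  0.7 -1.6] j [ 0.62  0.17  1.99 -0.    0.98 -0.04]
```

View pics/c6.png

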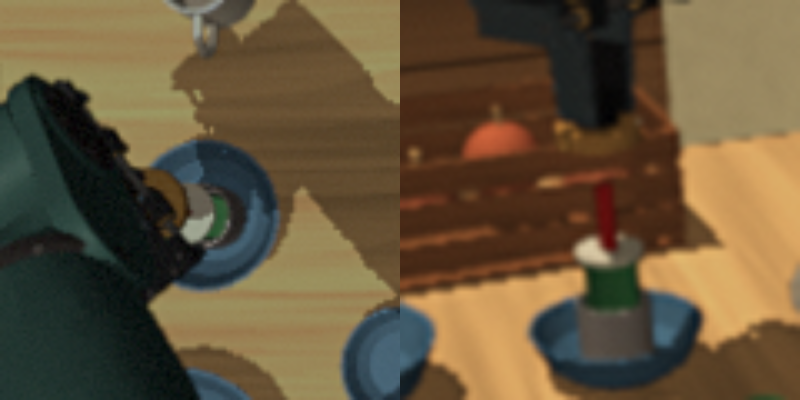

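The brass lid hangs level in the gripper at (598,137). The white inner lid stays seated on the jar at (607,250) with its post upright. Handing in.

```bash
python3 -c "
from h import *
print(arm.sign_off()); st()"
```

```text
the job is handed in; nothing more can be done
None
the job is handed in; nothing more can be done
```

I handed the job in at about 51.5 s of robot time; no verdict came back. In the last pictures the cup, jar and inner lid stand in the bowl, and the arm holds the outer lid level about 10 cm above the inner lid.

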